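# Seat the shaker platform on its locating pins and latch it

## Robot

A 7-joint arm with a two-finger parallel gripper is mounted at the origin on a cart in front of the work surface, level with it; the furniture and walls round the work are solid. World frame = base frame: x ahead of the robot, y to its left, z up, the work surface at z = 0. Lengths are in m, angles in rad, forces in N, time in s.
With the tool pointing down it reaches from about 0.425 to 1.025 m from the base axis. Payload 3.6 kg.
Tool frame: the origin (TCP) lies between the finger pads; the fingertips stand 25 mm ahead of it and the grasp point (between the pads) lies 6 mm ahead of it (bot.nose_length is the distance from the TCP to the fingertips, in m); z points along the fingers, y is the line along which they close (so a half turn about z gives the same grasp; the last joint's range is limited). The gripper opens to 85 mm and grips with 20 to 120 N. Pads are 22 mm wide; open, the fingers measure 114 mm over their backs; the gripper's body (76 mm by 85 mm) begins 54 mm behind the grasp point. The pads swing forward as they close: fully open they stand 13 mm farther back than shut.
Start: joints at [-1.234, 0.591, 0.048, 1.609, -0.033, 0.943, -0.034], TCP at [0.302, 0.659, 0.256] pointing down, gripper open.
Joint ranges: [-2.69, 2.69], [-0.47, 2.24], [-1.27, 1.36], [0.19, 2.51], [-1.53, 4.68], [0.08, 2.07], [-3.09, 3.09]. Speed limits (rad/s): [2.57, 2.57, 3.14, 3.14, 3.14, 3.14, 3.14].

## Interface

Orientations are given as [roll, pitch, yaw] about the fixed x, y, z axes, in that order (R = Rz(yaw) Ry(pitch) Rx(roll)).
In Python, from workcell import monitor, capture, camera_model, order, bot gives the robot as it stands.
- The arm moves only by the shell command python3 -m creep 'ROWS' [OPENING] [FORCE]. ROWS is JSON, a list that holds one entry, the list of rows, each a list of 6 numbers: the shift along the world's x, y, z each as a share of 0.3 m, from -1 to 1, then the turn, a rotation vector about the world's x, y, z each as a share of 0.5 rad, from -1 to 1. In form: [[[x, y, z, rx, ry, rz], ...]]. A call has 1 to 8 rows; each row shifts and turns the commanded pose from where the row before left it; what a row does not reach is not made up. A row lasts 1/12 s, in which the tool goes at most 41.7 mm and 7.16 degrees, less where a joint would pass 70% of its speed; a pose out of reach is approached as far as the arm can. A call with a number of a shift or a turn outside -1 to 1 is refused whole. A call with a gripper value outside its range is refused whole. OPENING is the opening, from 0 (shut) to 1 (fully open), set as the call begins (- or left out, the last holds). The fingers move at their own pace and stop on an object; FORCE is the grip in N (left out, the last holds). Time passes only in rows, so rows that do not move let the fingers close. It gives the time, the measured TCP pose, the force, the opening and the grip force at its end, in the units of the state.
- monitor.state(): the state, without advancing time (a new reading comes with each control period).
- capture(name): name is "side" or "top" or "wrist"; returns (picture, depth): 420x560x3 uint8, red, green, blue; 420x560 float32, m along the optical axis (not along the pixel's ray), 0 where there is no reading.
- camera_model(name): a dict with "vfov" (degrees; the focal length in pixels is half the picture's height over the tangent of half this angle, whatever the lens; pixels are square), "cx", "cy" (the principal point, pixels), "rvec" (rotation vector, rad) and "tvec" (3), from world to camera coordinates, as OpenCV has them; the wrist camera has in their place "hand_eye" (4x4, takes a point from camera to tool coordinates, whose origin is the TCP and whose axes are the flange's). Camera axes: x right, y down, z forward; pixel columns grow to the right and rows downward; lengths in m; the calibration is good to about 2 mm. A picture is of the moment at which its call begins: read the wrist's pose just before it. camera_model takes no time and is no camera call.
- order.job_done(): hands the job in; it is judged then, once.
The state is a dict: "t": time; "qpos": joint angles; "joint_vel": joint speeds; "joint_efforts": joint torques, N m; "tool_pos": TCP position; "ee_rot": TCP orientation; "contact_force": force on the tool from outside, world axes, zero at the start; "moment": the same for the moment, N m; "grip_width": opening from 0.0 (shut) to 1.0 (fully open); "grip_force": force on a finger pad.
Only numpy, scipy, OpenCV 4.12 (cv2) and the standard library are available. Lean on these libraries where they do the work, as an engineer would, in place of code of your own. Each camera call takes 0.05 s, during which the arm holds its last target. There are 200 camera calls.

## Task

The shaker's aluminium platform has been put down beside its two locating pins and rides on top of them. Without picking it up, nudge it sideways with the fingertips until its holes drop over both pins and it lies flat on the carrier, then push the latch lever round to its stop so that the latch holds the platform's edge down. Leave the bottle, the petri dish and the tube rack where they are.

Things in the scene. Friction and masses are not known exactly. Their poses are not given: they have to be found in the camera images.
- shaker: Fixed bench shaker: off-white housing 180 x 220 mm (its x by y), 59 mm high, black control strip on its front (-x) face. Origin: centre of the underside, z up, +y its left seen from the robot. A rubber bellows (radius 40 mm) at its centre carries the dark steel carrier on which the platform seats. Housing, carrier and seated platform are concentric and square to each other.
- seat (a point): Centre of the carrier's flat top, the platform's seat: x 0, y 0, z 100 mm in the shaker's frame. Carrier 84 x 152 mm (x by y), 14 mm thick, so a seated platform overhangs it by 16 mm at front and back and 10 mm at left and right, with free room below down to the housing (z 59 mm). An ear for the latch runs out of its right side to y -114 mm, at x -35 to -5 mm.
- pin_left (a point): Tip of the left locating pin of the shaker, at x 0, y +68, z 107 mm in the shaker's frame. Pin: 8 mm diameter, stands 7 mm above the carrier, its top is a hemisphere.
- pin_right (a point): Tip of the right locating pin, at x 0, y -68, z 107 mm in the shaker's frame; same shape.
- platform: Loose aluminium platform 116 x 172 x 8 mm (x by y by z), 0.34 to 0.55 kg, 6 mm corner locators and thin dark pad on top. Origin: centre of the underside; axes as the shaker's when seated (origin then at seat). At the start it rests on the pins, tipped to front or back, shifted 9 to 14 mm to +y, up to 9 mm along x, turned up to 0.1 rad. It slides when pushed at an edge (a few N).
- hole_left (a point): Centre of the round through hole (10 mm diameter) at the underside of the platform, at x 0, y +68 mm in its frame.
- slot_right (a point): Centre of the through slot (10 mm in x by 14 mm in y) at the underside of the platform, at x 0, y -68 mm in its frame.
- latch (a joint): Vertical hinge of the L-shaped steel latch on the ear, rad, 0 open, 1.57 closed at its stop, counter-clockwise from above; stays where left (friction 0.04 N m). Dog 32 mm long from the axis, 14 mm wide, underside 10.5 mm above the seat: points to the shaker's +x when open, +y over the platform's edge when closed; an unseated platform can block it. Handle arm: -y when open, +x when closed.
- latch_pivot (a point): Point on the latch's hinge axis, at x -20, y -100, z 116 mm in the shaker's frame.
- latch_post (a point): Top centre of the upright black post (12 mm diameter, 26 mm high) at the end of the latch's handle arm, 48 mm from the hinge axis, top 42.5 mm above the seat (z = 142.5 mm). Push it round the axis.
- media_bottle: Bystander: square clear bottle with white screw cap, 50 x 50 x 97 mm, standing left of the shaker. Origin: centre of the underside.
- petri_dish: Bystander: closed petri dish, 92 mm diameter, 15 mm high, lying right of the shaker. Origin: centre of the underside.
- pcr_rack: Bystander: low tube rack 88 x 127 x 24 mm, lying right of and in front of the shaker. Origin: centre of the underside.

How it is judged:
On the way, in this order (a step that is already met when the one before it is completed fails the run):
1. the platform lies flat on the carrier with both pins in its holes (z of each of hole_left, slot_right in the frame of shaker below 0.1018 m and angle between platform's own z axis and vertical below 0.025 rad and horizontal distance between hole_left and pin_left below 0.003 m and horizontal distance between slot_right and pin_right below 0.005 m), for 0.2 s.
2. the latch is closed over the seated platform (value of joint latch above 1.4 rad), for 0.2 s.
At the end, for the whole second after the job is handed in: Platform flat and at rest on the carrier (underside within 1.8 mm of the seat at both holes, tilt < 0.025 rad), round hole within 3 mm of the left pin, slot within 5 mm of the right pin, latch beyond 1.4 rad; bottle, dish and rack within 20 mm of where they stood (all of step 1 and value of joint latch above 1.4 rad and linear speed of platform below 0.02 m/s and distance of each of media_bottle, petri_dish, pcr_rack from where it was at the start of the episode below 0.02 m); the robot touches nothing.
It fails at once if the platform is picked up (its centre or a hole more than 7 mm above where it rode on the pins), tipped over or pushed off (z of any of platform, hole_left, slot_right in the frame of shaker above 0.114 m or angle between platform's own z axis and vertical above 0.4 rad or z of platform in the frame of shaker below 0.09 m).
It fails at once if a bystander is knocked over or shoved away (angle between media_bottle's own z axis and vertical above 0.5 rad or distance of any of media_bottle, petri_dish, pcr_rack from where it was at the start of the episode above 0.02 m).
It also fails if it takes over 54 s, if anything falls off the work surface, if the arm or the gripper's body presses on something with over 40 N, if the wrist force passes 120 N, or if a joint passes its speed limit or range.

## Working session

There is one attempt and no reset: what is moved stays moved. The work goes in short steps, Python scripts to look and compute and a shell command to move; the robot and the scene stay as the last step left them, time stands still between calls to the robot, and variables do not carry over. Pictures are saved under pics/ and viewed, at most 12 in all, crops included, and the job is handed in when it is done.

```bash
mkdir -p pics; ls; cat > h.py <<'E'
import numpy as np, cv2
from workcell import monitor, capture, camera_model, order, bot
from scipy.spatial.transform import Rotation as Ro
def cam(n):
    m=camera_model(n); f=210/np.tan(np.radians(m["vfov"])/2)
    if "hand_eye" in m:
        s=monitor.state(); T=np.eye(4); T[:3,:3]=Ro.from_euler('xyz',s["ee_rot"]).as_matrix(); T[:3,3]=s["tool_pos"]
        C=T@np.array(m["hand_eye"])
    else:
        R=cv2.Rodrigues(np.array(m["rvec"],float))[0]; C=np.eye(4); C[:3,:3]=R.T; C[:3,3]=-R.T@np.array(m["tvec"],float).ravel()
    return f,m["cx"],m["cy"],C
def cloud(d,c):
    f,cx,cy,C=c; v,u=np.mgrid[:420,:560]
    P=np.stack([(u-cx)/f*d,(v-cy)/f*d,d],-1); return P@C[:3,:3].T+C[:3,3]
def proj(p,c):
    f,cx,cy,C=c; q=(np.atleast_2d(p)-C[:3,3])@C[:3,:3]; return np.c_[q[:,0]/q[:,2]*f+cx,q[:,1]/q[:,2]*f+cy]
E
python3 - <<'E'
from h import *
s=monitor.state(); print(s)
print(bot.nose_length)
for n in("side","top"):
    c=cam(n); p,d=capture(n); print(n,camera_model(n),c[3][:3,3]); np.savez(n+'0.npz',p=p,d=d)
    cv2.imwrite(f'pics/{n}0.png',p[:,:,::-1])
E
```

```text
pics
{'t': 0.0, 'qpos': array([-1.23452187,  0.5921328 ,  0.04828831,  1.60984932, -0.03329962,
        0.9426889 , -0.03372401]), 'joint_vel': array([-6.33459969e-04,  3.92972483e-04,  1.78689687e-05, -1.08732777e-03,
        1.37834577e-03, -1.17272590e-04, -4.44761306e-04]), 'joint_efforts': array([ 3.27409880e-04, -5.48707938e+01,  1.54683508e+00, -1.98128450e+01,
        9.32686322e-03,  8.81216110e-03, -1.50509084e-05]), 'tool_pos': array([0.30174213, 0.65836413, 0.2551206 ]), 'ee_rot': array([-3.13932214e+00,  1.22864814e-04,  2.71188393e+00]), 'contact_force': array([ 0.31375921, -0.13210929, -0.06759773]), 'moment': array([-0.00479664, -0.0534206 , -0.00611625]), 'grip_force': 0.0, 'grip_width': 0.9998023687500787}
0.025
side {'vfov': 50.08852587572703, 'cx': 287.5971875307938, 'cy': 211.1417785425751, 'rvec': array([ 1.99285309, -0.56125321,  0.33241781]), 'tvec': array([-0.40833863,  0.23255293,  1.05111486])} [-0.07522321 -0.91713746  0.69200007]
top {'vfov': 51.87412374404129, 'cx': 278.1866195029047, 'cy': 207.69400337896917, 'rvec': array([ 2.14847148, -2.20862866,  0.08158763]), 'tvec': array([0.00573656, 0.49497952, 1.23960147])} [ 0.39506166 -0.01221046  1.2749222 ]
```

View pics/top0.png

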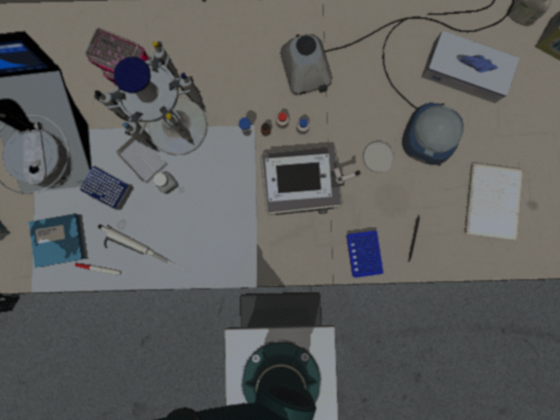

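View pics/side0.png

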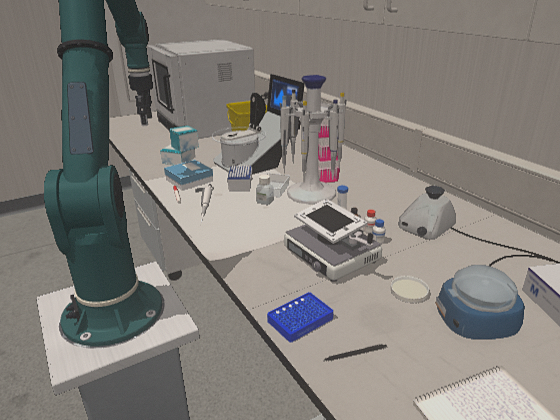

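The top view shows the shaker centred near (302,180), the platform on it with its dark pad at (299,177), the latch at (347,172), the dish at (377,156), the rack at (365,252) and the bottle at (166,182). The side view confirms the platform is tipped on its pins.

```bash
python3 - <<'E'
from h import *
z=np.load('top0.npz'); c=cam('top'); W=cloud(z['d'],c)
for u,v in [(302,180),(270,155),(330,150),(272,208),(336,208),(347,172),(377,156),(365,252),(166,182),(200,230)]: print(u,v,W[v,u].round(4))
# housing points
roi=np.zeros((420,560),bool); roi[135:225,250:365]=1
for lo,hi in((.05,.066),(.095,.125)):
    m=roi&(W[...,2]>lo)&(W[...,2]<hi); q=W[m]; print(lo,m.sum(),cv2.minAreaRect(q[:,:2].astype(np.float32)),q.min(0),q.max(0))
cv2.imwrite('pics/topc.png',cv2.resize(z['p'][130:230,240:400,::-1],None,fx=5,fy=5,interpolation=cv2.INTER_CUBIC))
E
```

```text
302 180 [ 0.5614 -0.075   0.1109]
270 155 [0.6425 0.0111 0.0628]
330 150 [ 0.653  -0.1605  0.0579]
272 208 [0.4914 0.0094 0.0591]
336 208 [ 0.4908 -0.1788  0.0006]
347 172 [ 0.5967 -0.215   0.0045]
377 156 [ 0.6403 -0.3038  0.0143]
365 252 [ 0.3598 -0.2537  0.0271]
166 182 [0.5691 0.3001 0.0918]
200 230 [4.369e-01 2.247e-01 1.000e-04]
0.05 1636 ((0.5706428289413452, -0.07531274110078812), (0.17802517116069794, 0.2160915732383728), 4.321479797363281) [ 0.47742931 -0.18764359  0.05001769] [0.6663498  0.03528053 0.06595161]
0.095 2859 ((0.5713526010513306, -0.10405714809894562), (0.11500770598649979, 0.2492993175983429), 2.987537384033203) [ 0.50887978 -0.22896545  0.09528038] [0.62976963 0.02176482 0.12498285]
```

View pics/topc.png

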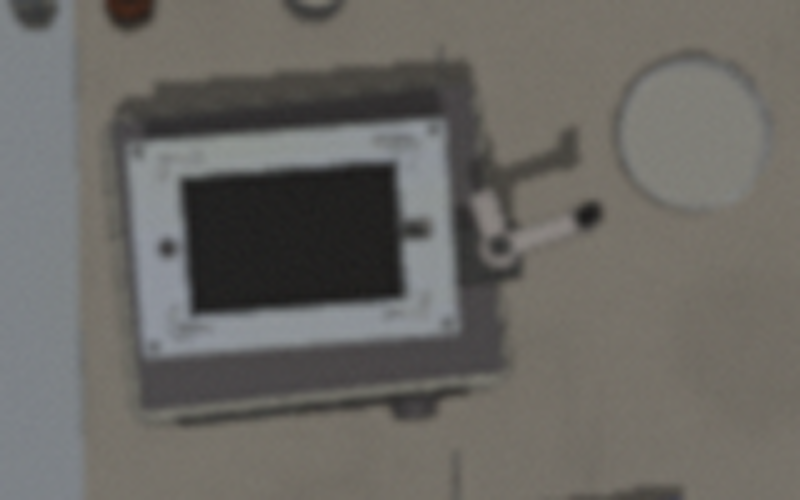

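The enlarged crop shows the round hole at (168,248), the slot at (415,228), the latch pivot at (500,245) and its post at (588,214). The shaker is turned about +0.08 rad. I'll move over it for a wrist view.

```bash
python3 - <<'E'
from h import *
m=camera_model("wrist"); print(m["vfov"],np.array(m["hand_eye"]).round(3))
E
python3 -m creep '[[[0.04,-0.13,0.06,0,0,0],[0.04,-0.13,0.06,0,0,0],[0.04,-0.13,0.06,0,0,0],[0.04,-0.13,0.06,0,0,0],[0.04,-0.13,0.06,0,0,0],[0.04,-0.13,0.06,0,0,0],[0.04,-0.13,0.06,0,0,0],[0.04,-0.13,0.06,0,0,0]]]'
```

```text
67.12918647462952 [[-0.001 -0.958 -0.287  0.072]
 [ 1.    -0.    -0.    -0.   ]
 [ 0.    -0.287  0.958 -0.117]
 [ 0.     0.     0.     1.   ]]
t: 0.77
tool_pos: [0.3918, 0.3653, 0.3912]
ee_rot: [-3.141, -0.0, 2.712]
contact_force: [1.2, -0.8, -0.7]
grip_width: 1.005
grip_force: 0.0
```

```bash
python3 -m creep '[[[0.06,-0.12,0,0,0,-0.24],[0.06,-0.12,0,0,0,-0.24],[0.06,-0.12,0,0,0,-0.24],[0.06,-0.12,0,0,0,-0.24],[0.06,-0.12,0,0,0,-0.24],[0.06,-0.12,0,0,0,-0.24],[0.06,-0.12,0,0,0,-0.24],[0.06,-0.12,0,0,0,-0.24]]]'
python3 -m creep '[[[0.08,-0.12,0,0,0,-0.2],[0,-0.1,-0.02,0,0,0],[0,0,0,0,0,0]]]'
python3 - <<'E'
from h import *
c=cam('wrist'); p,d=capture('wrist'); np.savez('w1.npz',p=p,d=d,C=c[3]); print(monitor.state()['t'],c[3][:3,3])
cv2.imwrite('pics/w1.png',cv2.resize(p[:,:,::-1],(800,600)))
E
```

```text
t: 1.43
tool_pos: [0.5359, 0.0776, 0.3907]
ee_rot: [-3.141, -0.0, 1.746]
contact_force: [0.1, 0.9, 0.1]
grip_width: 1.0
grip_force: 0.0
t: 1.68
tool_pos: [0.5585, 0.0061, 0.3841]
ee_rot: [-3.14, 0.005, 1.64]
contact_force: [-0.4, 0.4, 0.3]
grip_width: 0.995
grip_force: 0.0
1.7333 [0.55446795 0.07895112 0.50096754]
```

View pics/w1.png

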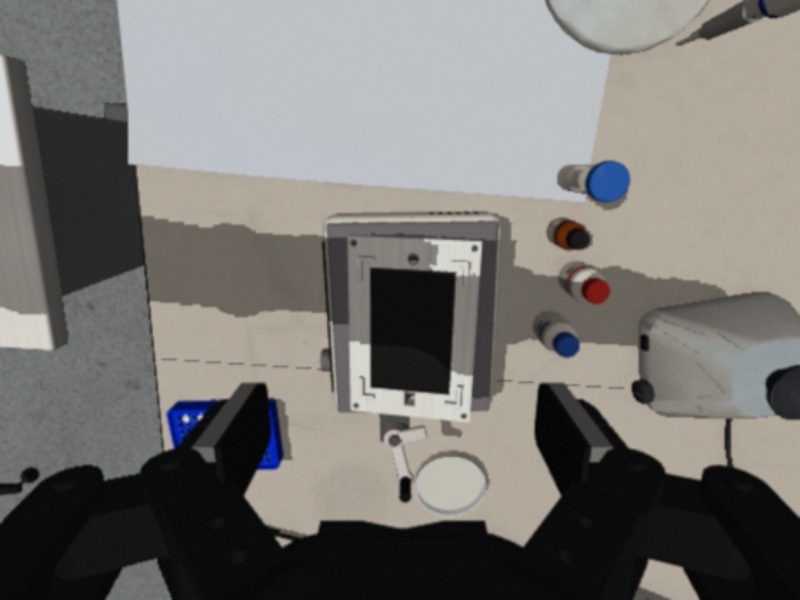

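The wrist view shows the housing (325–498, 213–410), the platform with its round hole at (413,259) and slot at (409,398), the latch pivot at (393,437) and post at (405,490). The platform is turned a little relative to the housing.

```bash
cat >> h.py <<'E'
def fit(W,roi):
    out={}
    m=roi&(W[...,2]>.05)&(W[...,2]<.068); out['house']=cv2.minAreaRect(W[m][:,:2].astype(np.float32))
    m=(roi&(W[...,2]>.094)&(W[...,2]<.14)).astype(np.uint8)
    m=cv2.morphologyEx(m,cv2.MORPH_OPEN,np.ones((5,5)))
    n,l,st,_=cv2.connectedComponentsWithStats(m); k=1+np.argmax(st[1:,4]); q=W[l==k]
    pl=np.linalg.lstsq(np.c_[q[:,:2],np.ones(len(q))],q[:,2],rcond=None)[0]
    out['plat']=cv2.minAreaRect(q[:,:2].astype(np.float32)),len(q),pl; return out
def ray(u,v,c,pl):
    f,cx,cy,C=c; r=C[:3,:3]@np.array([(u-cx)/f,(v-cy)/f,1]); o=C[:3,3]
    t=(pl[0]*o[0]+pl[1]*o[1]+pl[2]-o[2])/(r[2]-pl[0]*r[0]-pl[1]*r[1]); return o+t*r
E
python3 - <<'E'
from h import *
z=np.load('w1.npz'); c=cam('wrist'); c=(*c[:3],z['C']); W=cloud(z['d'],c)
roi=np.zeros((420,560),bool); roi[140:300,220:355]=1
o=fit(W,roi); print(o)
pl=o['plat'][2]
for u,v in[(413,259),(409,398)]: print(ray(u*.7,v*.7,c,pl))
for u,v in[(393,437),(405,489)]: print(W[int(v*.7),int(u*.7)], ray(u*.7,v*.7,c,(0,0,.12)),ray(u*.7,v*.7,c,(0,0,.1425)))
cv2.imwrite('pics/w1c.png',cv2.resize(z['p'][142:302,215:365,::-1],None,fx=3.7,fy=3.7,interpolation=cv2.INTER_CUBIC))
E
```

```text
{'house': ((0.5749638676643372, -0.07270186394453049), (0.1732429563999176, 0.21090684831142426), 4.713907718658447), 'plat': (((0.5717948079109192, -0.075225330889225), (0.11464633792638779, 0.1950840950012207), 2.9455795288085938), 11233, array([0.16151065, 0.01958843, 0.02317773]))}
[0.5684317  0.0036525  0.11505705]
[ 0.57485565 -0.13129538  0.11345117]
[ 0.5619345  -0.16994849  0.11911932] [ 0.56214435 -0.17078814  0.12      ] [ 0.56169098 -0.1560385   0.1425    ]
[ 0.57617226 -0.21551342  0.13717186] [ 0.57794952 -0.22987569  0.12      ] [ 0.57656269 -0.21163633  0.1425    ]
```

View pics/w1c.png

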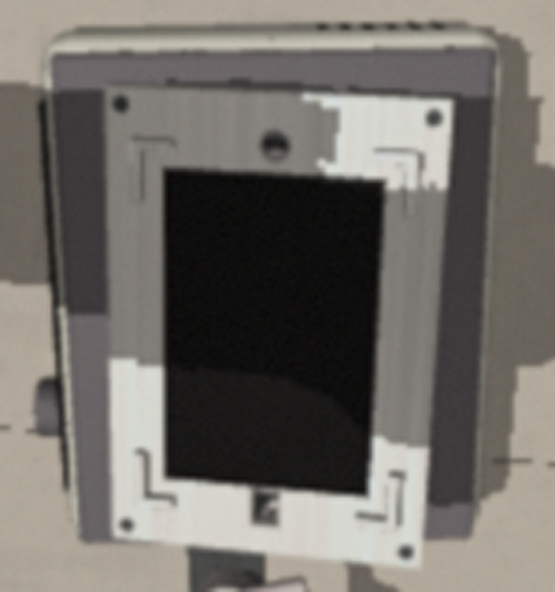

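```bash
python3 -m creep '[[[0.005,0.03,-0.1,0,0,0],[0.005,0.03,-0.1,0,0,0.02],[0.005,0.03,-0.1,0,0,0],[0,0,-0.1,0,0,0],[0,0,0,0,0,0],[0,0,0,0,0,0]]]'
python3 - <<'E'
from h import *
c=cam('wrist'); p,d=capture('wrist'); np.savez('w2.npz',p=p,d=d,C=c[3])
W=cloud(d,c); uv=proj([[.574,-.073,.06],[.57,-.17,.12],[.57,0.03,.11]],c); print(uv)
cv2.imwrite('pics/w2.png',cv2.resize(p[100:400,130:430,::-1],(600,600),interpolation=cv2.INTER_CUBIC))
E
```

```text
t: 2.23
tool_pos: [0.562, 0.0429, 0.2636]
ee_rot: [-3.137, 0.0, 1.664]
contact_force: [0.7, -0.2, 0.6]
grip_width: 0.999
grip_force: 0.0
[[282.7321631  291.35853965]
 [270.28096146 402.65593166]
 [288.96462442 218.72758226]]
```

View pics/w2.png

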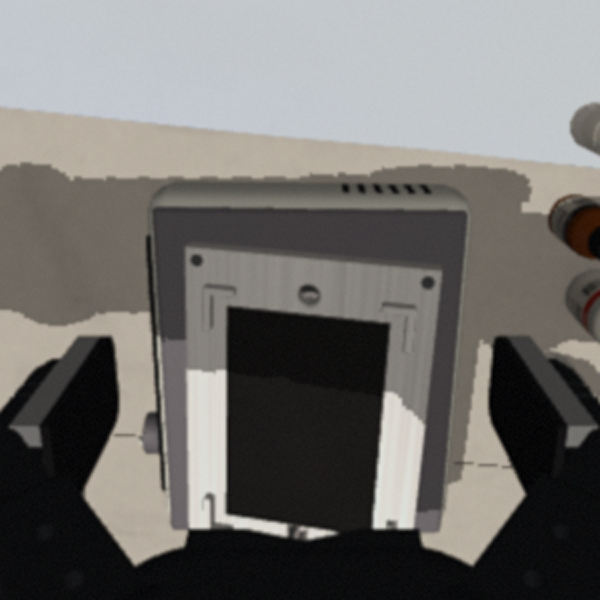

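The crop shows the housing's top-face corners at (155,208) and (466,212), its side edges running down to (170,528) and (440,530), the platform's left edge from (186,246) to (442,270), and the round hole at (309,295).

```bash
python3 - <<'E'
from h import *
z=np.load('w2.npz'); c=cam('wrist'); c=(*c[:3],z['C']); W=cloud(z['d'],c)
print(W[170,200:380:30].round(4)[:,2], W[290,[205,210,355]].round(4))
P=lambda u,v,pl:ray(130+u/2-.25,100+v/2-.25,c,pl)
h=(0,0,.059)
for q in[(155,208),(466,212),(170,528),(440,530)]: print(P(*q,h).round(4))
m=np.zeros((420,560),bool); m[255:340,250:320]=1; m&=(W[...,2]>.09)
q=W[m]; pl=np.linalg.lstsq(np.c_[q[:,:2],np.ones(len(q))],q[:,2],rcond=None)[0]; print(pl)
for q in[(186,246),(442,270),(309,295),(228,306),(390,322),(226,514),(372,531)]: print(P(*q,pl).round(4))
s=(z['d']>0); top=(abs(W[...,2]-.059)<.003)&(W[...,0]>.4)&(W[...,0]<.7)
q=W[top][:,:2].astype(np.float32); print(cv2.minAreaRect(q))
E
```

```text
[-0.0003 -0.0009 -0.0006 -0.0008  0.0046  0.0027] [[ 0.472  -0.1166 -0.0008]
 [ 0.4892 -0.0849  0.0505]
 [ 0.6566 -0.0648  0.0575]]
[0.4852 0.0224 0.059 ]
[0.6484 0.0355 0.059 ]
[ 0.4996 -0.1822  0.059 ]
[ 0.6662 -0.1677  0.059 ]
[0.10806845 0.25607343 0.06654466]
[0.5141 0.0273 0.1291]
[0.6193 0.0311 0.1414]
[0.5675 0.0107 0.1306]
[ 0.5328 -0.0006  0.124 ]
[0.6032 0.0023 0.1323]
[ 0.5356 -0.1431  0.0878]
[ 0.6162 -0.1377  0.0979]
((0.5749597549438477, -0.07396639883518219), (0.1675690859556198, 0.2080363631248474), 4.672148704528809)
```

```bash
python3 - <<'E'
from h import *
z=np.load('w2.npz'); c=cam('wrist'); c=(*c[:3],z['C']); W=cloud(z['d'],c)
P=lambda u,v,pl:ray(130+u/2-.25,100+v/2-.25,c,pl)
m=np.zeros((420,560),bool); m[230:340,230:340]=1; m&=(W[...,2]>.09)&(W[...,2]<.14)
q=W[m]; 
for i in range(4):
    pl=np.linalg.lstsq(np.c_[q[:,:2],np.ones(len(q))],q[:,2],rcond=None)[0]; r=q[:,2]-q[:,:2]@pl[:2]-pl[2]; q=q[abs(r)<2*r.std()]
print(pl,r.std())
S=np.array([.575,-.0735]);R=Ro.from_euler('z',.08).as_matrix()[:2,:2]
for q in[(186,246),(442,270),(309,295),(228,306),(390,322),(226,514),(372,531)]:
    w=P(*q,pl); print(w.round(4), ((w[:2]-S)@R*1000).round(1))
E
```

```text
[0.15942065 0.0068145  0.02403768] 0.0006351720924651674
[0.5102 0.0191 0.1055] [-57.2  97.4]
[0.6239 0.0248 0.1237] [56.6 94.1]
[0.5682 0.0041 0.1146] [-0.6 77.9]
[ 0.5314 -0.0075  0.1087] [-38.2  69.3]
[ 0.6054 -0.0031  0.1205] [35.9 67.8]
[ 0.5371 -0.1245  0.1088] [-41.8 -47.9]
[ 0.6114 -0.1173  0.1207] [ 32.8 -46.6]
```

Shaker at (0.575, −0.0735), yaw 0.080; in its frame the platform is about −1.4 mm in x, +10 mm in y and −0.03 rad off. I'll go down on the left side with both fingertips along the edge.

```bash
python3 -m creep '[[[0.01,0.027,-0.1,0,0,-0.026],[0,0,-0.13,0,0,0],[0,0,-0.13,0,0,0],[0,0,-0.13,0,0,0],[0,0,-0.057,0,0,0],[0,0,0,0,0,0],[0,0,0,0,0,0]]]'
```

```text
t: 2.87
tool_pos: [0.5679, 0.0499, 0.102]
ee_rot: [3.139, -0.0, 1.648]
contact_force: [0.6, -0.2, 0.9]
grip_width: 0.999
grip_force: 0.0
```

```bash
python3 -m creep '[[[0,-0.02,-0.01,0,0,0],[0.001,-0.02,0,0,0,0],[0.001,-0.012,0,0,0,0],[0,0,0,0,0,0]]]'; python3 -m creep '[[[0.001,-0.008,0,0,0,0],[0.001,-0.008,0,0,0,0],[0,0,0,0,0,0]]]';python3 -m creep '[[[0.001,-0.007,0,0,0,0],[0.001,-0.007,0,0,0,0],[0,0,0,0,0,0]]]'
```

```text
t: 3.2
tool_pos: [0.5679, 0.033, 0.0993]
ee_rot: [3.139, 0.0, 1.647]
contact_force: [0.2, 0.1, -0.7]
grip_width: 1.0
grip_force: 0.0
t: 3.45
tool_pos: [0.5675, 0.0298, 0.098]
ee_rot: [-3.141, -0.001, 1.649]
contact_force: [-0.4, 2.4, 1.2]
grip_width: 0.997
grip_force: 0.7
t: 3.7
tool_pos: [0.5686, 0.0244, 0.0977]
ee_rot: [3.141, 0.001, 1.649]
contact_force: [0.2, 0.0, -0.3]
grip_width: 0.998
grip_force: 0.0
```

```bash
python3 - <<'E'
from h import *
c=cam('wrist'); p,d=capture('wrist'); np.savez('w3.npz',p=p,d=d,C=c[3])
cv2.imwrite('pics/w3.png',cv2.resize(p[:,:,::-1],(800,600),interpolation=cv2.INTER_CUBIC))
E
```

```text
(no output)
```

View pics/w3.png

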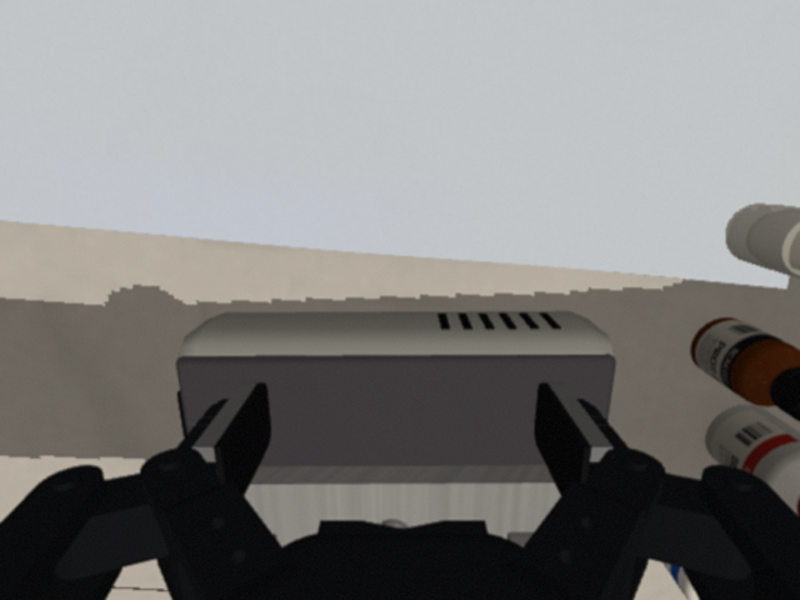

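The platform's left edge (rows 465–483) is now parallel to the housing edge, with both fingers on it. I'll check tilt and height from the depth.

```bash
cat > chk.py <<'E'
from h import *
import sys
S=np.array([.575,-.0735]);R=Ro.from_euler('z',.08).as_matrix()[:2,:2]
def sh(w): w=np.atleast_2d(w); return np.c_[(w[:,:2]-S)@R*1000,w[:,2]*1000]
def chk(n='wrist'):
    c=cam(n); p,d=capture(n); W=cloud(d,c); q=sh(W.reshape(-1,3))
    m=(d.ravel()>0)&(abs(q[:,0])<54)&(q[:,1]<110)&(q[:,1]>-84)&(q[:,2]>98)&(q[:,2]<135)
    q=q[m]
    for i in range(6):
        pl=np.linalg.lstsq(np.c_[q[:,:2],np.ones(len(q))],q[:,2],rcond=None)[0]; r=q[:,2]-q[:,:2]@pl[:2]-pl[2]; q=q[abs(r)<max(2*r.std(),1)]
    print('plane',pl.round(4),len(q),r.std().round(2),'top z at hole/slot',(pl[1]*68+pl[2]).round(1),(pl[2]-68*pl[1]).round(1),'ext',q.min(0).round(1),q.max(0).round(1))
    return c,p,d,W,pl
E
python3 - <<'E'
from chk import *
chk('wrist'); c,p,d,W,pl=chk('side'); cv2.imwrite('pics/s3.png',cv2.resize(p[180:290,270:400,::-1],None,fx=5,fy=5,interpolation=cv2.INTER_CUBIC))
E
```

```text
plane [4.00000e-04 1.12800e-01 9.83592e+01] 8958 2.04 top z at hole/slot 106.0 90.7 ext [-53.9  64.4 102.8] [ 51.8 109.4 114.6]
plane [-1.400000e-03 -3.200000e-03  1.067544e+02] 1050 1.04 top z at hole/slot 106.5 107.0 ext [-53.9 -84.  104.5] [ 53.8 102.2 108.9]
```

View pics/s3.png

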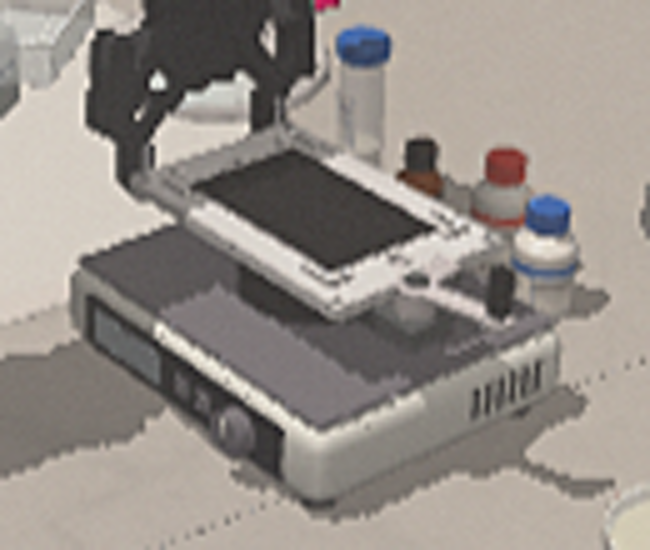

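The side view shows the platform lying level (top face about z 107 mm on a 1 mm bias, slope about 0.001), so it has dropped over both pins. I'll withdraw, shut the fingers and look at the latch.

```bash
python3 -m creep '[[[0,0.04,0,0,0,0],[0,0.06,0.03,0,0,0],[0,0,0.13,0,0,0],[0,0,0.13,0,0,0],[0,0,0.13,0,0,0],[0,0,0.13,0,0,0],[0,-0.1,0.09,0,0,0],[0,-0.12,0,0,0,0]]]'; python3 -m creep '[[[0,-0.13,0,0,0,0],[-0.03,-0.13,0,0,0,0],[-0.03,-0.1,0,0,0,0],[0,-0.04,0,0,0,0],[0,0,0,0,0,0],[0,0,0,0,0,0]]]' 0
python3 - <<'E'
from chk import *
c,p,d,W,pl=chk('wrist'); np.savez('w4.npz',p=p,d=d,C=c[3]); print(proj([[.562,-.171,.12]],c))
cv2.imwrite('pics/w4.png',cv2.resize(p[:,:,::-1],(800,600),interpolation=cv2.INTER_CUBIC))
E
```

```text
t: 4.52
tool_pos: [0.5726, -0.0068, 0.2958]
ee_rot: [3.129, -0.002, 1.657]
contact_force: [2.0, -1.5, -0.2]
grip_width: 1.001
grip_force: 0.0
t: 5.02
tool_pos: [0.5505, -0.1297, 0.2896]
ee_rot: [3.141, -0.001, 1.648]
contact_force: [-0.2, -0.0, -0.0]
grip_width: 0.146
grip_force: 0.0
plane [-2.00000e-04 -1.30000e-03  1.08062e+02] 19098 0.69 top z at hole/slot 108.0 108.1 ext [-54.  -84.  106.6] [ 54.   86.3 109.5]
[[289.17747401 241.73985812]]
```

View pics/w4.png

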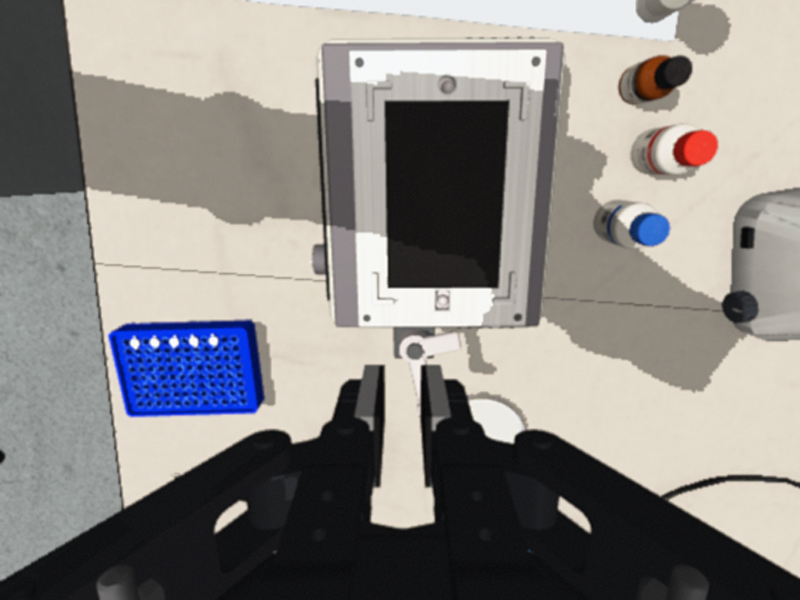

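The platform is flat at 108.0 mm, square to the housing, with the pins visible in the round hole (447,85) and slot (442,300). The latch pivot is at (414,349) and the dog tip at (458,342), with the post hidden behind the fingers.

```bash
python3 - <<'E'
from chk import *
z=np.load('w4.npz'); c=cam('wrist'); c=(*c[:3],z['C'])
for q in[(414,349),(458,342),(447,85),(442,300)]:
    zz=.118 if q[1]>330 else .107
    w=ray(q[0]*.7,q[1]*.7,c,(0,0,zz)); print(w.round(4),sh(w).round(1))
E
```

```text
[ 0.5629 -0.1744  0.118 ] [[-20.1 -99.6 118. ]]
[ 0.5925 -0.167   0.118 ] [[ 10.  -94.6 118. ]]
[ 0.569  -0.0065  0.107 ] [[ -0.6  67.3 107. ]]
[ 0.5798 -0.1412  0.107 ] [[ -0.6 -67.8 107. ]]
```

```bash
python3 -m creep '[[[-0.04,-0.11,0,0,0,0],[0,-0.12,0,0,0,0],[0,-0.077,0,0,0,0],[0,0,-0.12,0,0,0],[0,0,-0.12,0,0,0],[0,0,-0.12,0,0,0],[0,0,-0.115,0,0,0],[0,0,0,0,0,0]]]' 0; python3 -m creep '[[[0,0,0,0,0,0],[0,0,0,0,0,0]]]'
python3 - <<'E'
from chk import *
print(sh(monitor.state()['tool_pos']))
E
```

```text
t: 5.73
tool_pos: [0.5355, -0.2173, 0.141]
ee_rot: [-3.131, -0.007, 1.654]
contact_force: [-1.2, 2.0, -0.3]
grip_width: 0.0
grip_force: 0.0
t: 5.9
tool_pos: [0.5399, -0.2218, 0.1484]
ee_rot: [3.14, 0.0, 1.651]
contact_force: [-0.0, -0.4, 0.6]
grip_width: -0.001
grip_force: 0.0
[[ -46.85624364 -145.02272228  148.44035285]]
```

```bash
python3 -m creep '[[[0.025,0.002,-0.005,0,0,0],[0.025,0.004,0,0,0,0],[0.02,0.006,0,0,0,0],[0.015,0.006,0,0,0,0],[0,0,0,0,0,0]]]'; python3 -m creep '[[[0.014,0.007,0,0,0,0],[0.014,0.008,0,0,0,0],[0.014,0.01,0,0,0,0],[0,0,0,0,0,0],[0,0,0,0,0,0]]]'
python3 - <<'E'
from chk import *
print(sh(monitor.state()['tool_pos']))
c=cam('side');p,d=capture('side'); cv2.imwrite('pics/s5.png',cv2.resize(p[170:290,290:420,::-1],None,fx=5,fy=5,interpolation=cv2.INTER_CUBIC))
E
```

```text
t: 6.32
tool_pos: [0.5658, -0.2167, 0.1465]
ee_rot: [3.139, 0.001, 1.65]
contact_force: [0.3, 0.2, -0.4]
grip_width: -0.0
grip_force: 0.0
t: 6.73
tool_pos: [0.5769, -0.2091, 0.1456]
ee_rot: [3.141, -0.0, 1.65]
contact_force: [0.2, 0.4, 0.1]
grip_width: -0.002
grip_force: 0.0
[[  -8.92322403 -135.35115152  145.59745704]]
```

View pics/s5.png

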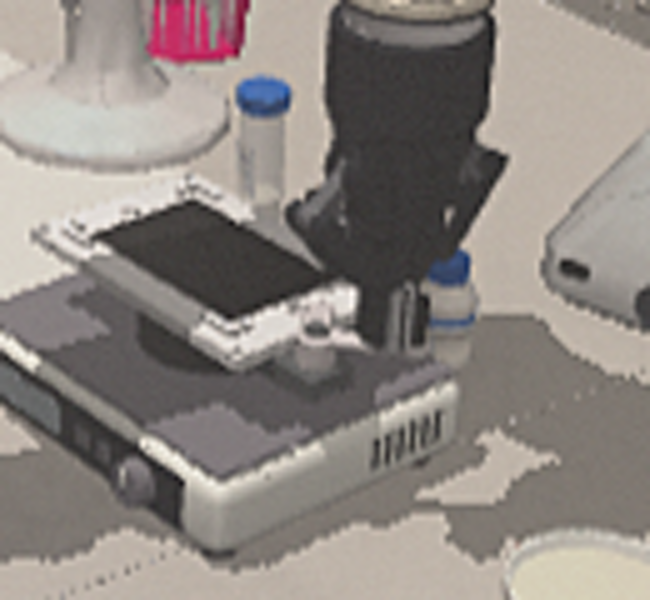

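The side crop shows the post (418,320) just ahead of the shut fingers, with the handle already swung partway round and the platform still flat. Next I'll go behind the post and push it toward +y.

```bash
python3 -m creep '[[[-0.025,-0.002,0,0,0,0],[0.008,-0.1,0,0,0,0],[0.055,0.004,0,0,0,0],[0.055,0.005,0,0,0,0],[0,0,0,0,0,0],[0,0,0,0,0,0]]]'; python3 -m creep '[[[0.001,0.025,0,0,0,0],[0.001,0.025,0,0,0,0],[0.001,0.025,0,0,0,0],[0.001,0.025,0,0,0,0],[0.002,0.02,0,0,0,0],[0.002,0.015,0,0,0,0],[0,0,0,0,0,0],[0,0,0,0,0,0]]]'
python3 - <<'E'
from chk import *
print(sh(monitor.state()['tool_pos']))
E
```

```text
t: 7.28
tool_pos: [0.604, -0.2373, 0.1455]
ee_rot: [-3.141, -0.001, 1.65]
contact_force: [-0.5, 0.6, -0.5]
grip_width: 0.002
grip_force: 0.0
t: 7.95
tool_pos: [0.6055, -0.1956, 0.1453]
ee_rot: [-3.139, -0.002, 1.65]
contact_force: [0.8, -0.3, -0.7]
grip_width: -0.003
grip_force: 0.0
[[  20.60861638 -124.10891516  145.3223466 ]]
```

Now small pushes up to the stop, watching the force.

```bash
for i in 1; do python3 -m creep '[[[0,0.007,0,0,0,0],[0,0.007,0,0,0,0],[0,0,0,0,0,0]]]'; done; python3 -m creep '[[[0,0.007,0,0,0,0],[0,0,0,0,0,0],[0,0,0,0,0,0]]]'; python3 -m creep '[[[0,0.005,0,0,0,0],[0,0,0,0,0,0],[0,0,0,0,0,0]]]'
python3 - <<'E'
from chk import *
print(sh(monitor.state()['tool_pos']))
E
```

```text
t: 8.2
tool_pos: [0.6058, -0.1925, 0.1453]
ee_rot: [-3.14, -0.001, 1.649]
contact_force: [0.4, 0.0, -0.2]
grip_width: -0.004
grip_force: 0.0
t: 8.45
tool_pos: [0.6065, -0.1906, 0.1456]
ee_rot: [-3.141, -0.0, 1.649]
contact_force: [0.3, -0.3, 0.9]
grip_width: 0.0
grip_force: 0.0
t: 8.7
tool_pos: [0.6066, -0.1893, 0.1457]
ee_rot: [-3.142, -0.0, 1.649]
contact_force: [0.3, -0.2, 0.2]
grip_width: -0.0
grip_force: 0.2
[[  22.26372118 -117.97677617  145.72124016]]
```

```bash
for i in 1; do python3 -m creep '[[[0,0.005,0,0,0,0],[0,0,0,0,0,0],[0,0,0,0,0,0]]]'; done; python3 -m creep '[[[0,0.005,0,0,0,0],[0,0,0,0,0,0],[0,0,0,0,0,0]]]'
python3 - <<'E'
from chk import *
print(sh(monitor.state()['tool_pos']))
c,p,d,W,pl=chk('side'); cv2.imwrite('pics/s6.png',cv2.resize(p[170:290,290:420,::-1],None,fx=5,fy=5,interpolation=cv2.INTER_CUBIC))
E
```

```text
t: 8.95
tool_pos: [0.6067, -0.1884, 0.1458]
ee_rot: [3.141, 0.001, 1.649]
contact_force: [0.2, -1.4, -0.5]
grip_width: -0.0
grip_force: 0.9
t: 9.2
tool_pos: [0.6066, -0.1882, 0.1459]
ee_rot: [3.141, 0.003, 1.648]
contact_force: [0.9, -5.4, -1.8]
grip_width: 0.003
grip_force: 2.7
[[  22.36608221 -116.85358446  145.86262357]]
plane [-2.600000e-03 -2.000000e-03  1.066826e+02] 988 0.93 top z at hole/slot 106.5 106.8 ext [-54.  -83.9 104.6] [ 54.   87.9 108.6]
```

View pics/s6.png

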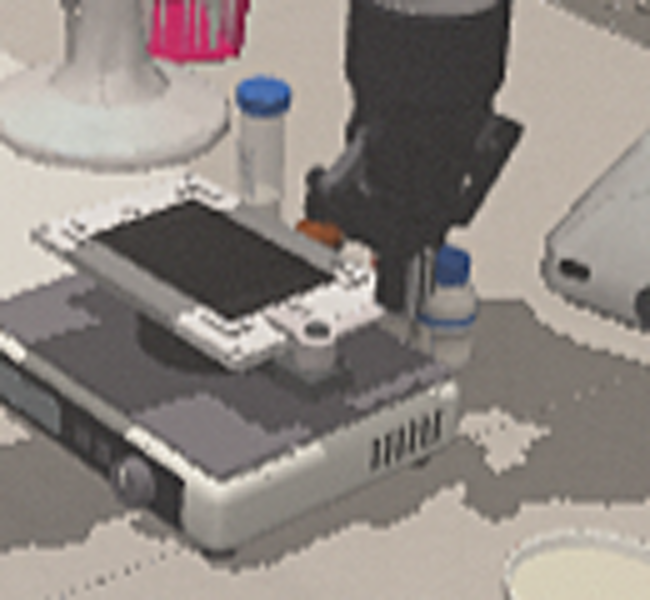

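The stop is reached: 5 N at y −116.9 mm (expected −117), and the dog at (285,322) lies over the platform's edge. I'll back off in −y, rise and check from above.

```bash
python3 -m creep '[[[0.002,-0.03,0,0,0,0],[0.006,-0.07,0,0,0,0],[0,0,0.1,0,0,0],[0,0,0.13,0,0,0],[0,0,0.13,0,0,0],[0,0,0.13,0,0,0],[0,0,0,0,0,0],[0,0,0,0,0,0]]]'
python3 - <<'E'
from chk import *
c,p,d,W,pl=chk('wrist')
cv2.imwrite('pics/w7.png',cv2.resize(p[:,:,::-1],(800,600),interpolation=cv2.INTER_CUBIC))
E
```

```text
t: 9.92
tool_pos: [0.6106, -0.2161, 0.2959]
ee_rot: [3.136, -0.0, 1.65]
contact_force: [-0.3, 0.4, 0.2]
grip_width: -0.002
grip_force: 0.0
plane [-4.000000e-04  6.200000e-03  1.083152e+02] 13543 0.67 top z at hole/slot 108.7 107.9 ext [-54.  -83.7 106.5] [ 54.   22.8 109.8]
```

View pics/w7.png

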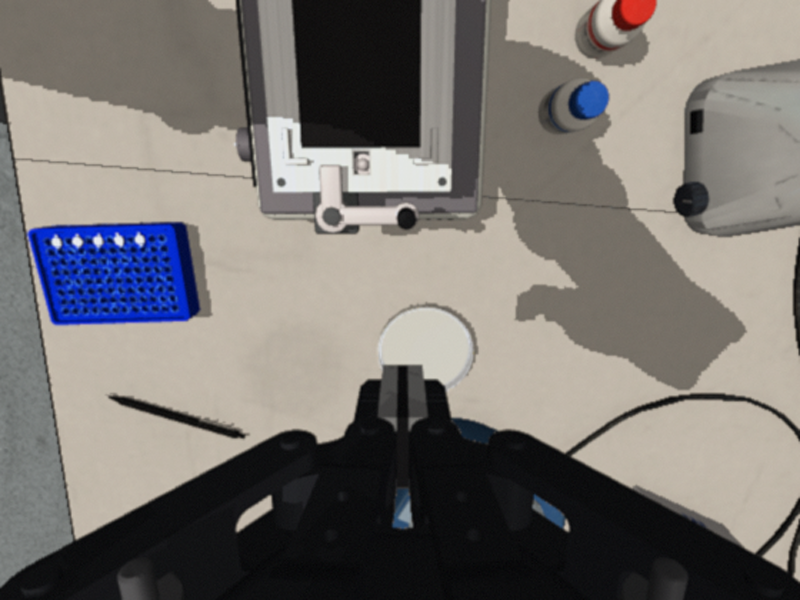

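The latch is closed: the dog (330,180) lies over the platform edge, the handle points along +x to the post (405,217), and the pin is visible in the slot (362,162). The rack and dish are undisturbed.

```bash
python3 -c "
from workcell import order
print(order.job_done())"
```

```text
the job is handed in; nothing more can be done
None
```

The platform is seated flat over both pins, the latch is pushed round to its stop over the platform's edge, nothing else was disturbed, and the job was handed in at about 10 s (no verdict was returned).

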